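# Pull the winch isolator home with a bent rod over the spark guard

### The job

Take the bent steel rod from its wooden rest by its handle, reach with it over the top of the upright spark guard, hook its bent end behind the toggle of the isolator switch and draw the toggle towards the guard all the way to its stop, then keep pulling steadily with about 12 N (never more than 18 N) for two seconds so that it seats. Then lay the rod back in the two notches of its rest as it was and let go. Touch the switch with the rod only, do not lean on or knock the guard, and leave the other things on the bench where they are.

Things in the scene. Friction and masses are not known exactly. Their poses are not given: they have to be found in the camera images.
- rod: Bent steel rod with a black rubber block handle. Origin: middle of the handle, on the shaft's axis. Handle 60 (x) x 22 (y) x 36 (z) mm; grip it across y. Round shaft 8 mm thick along its x, from 75 mm behind to 170 mm ahead of the origin, where it bends square down (-z). About 0.2 to 0.33 kg, balanced about 40 mm ahead of the origin. Starts level in the rest, bend down.
- rod_tip (a point): Lowest point of the rod's bent-down end (round, 8 mm thick), 170 mm ahead of and 89 mm below the handle's middle. Under a pull here the rod can turn a few degrees in the grip. At the toggle's stop a stiff arm builds up some 5 to 10 N per mm.
- rod_bend (a point): The corner of the bend, on the shaft's axis, 89 mm above the tip.
- rest: Fixed wooden rest. Origin on the bench under its middle, x along the lying rod's x. Foot 150 x 80 x 10 mm; two posts 12 mm thick at x = -55 and +55 mm, each with an upward-open 90 degree V notch, 42 mm wide at the mouth, 21 mm deep. The lying rod's axis is 130 mm above the bench, its handle between the posts (lengthways play 19 mm each way), its tip 41 mm above the bench.
- guard: Fixed isolator panel: steel base plate 190 (x) x 200 (y) x 8 mm, with the spark guard, an upright aluminium plate 4 mm thick, 200 mm wide, across x at x = -85 mm, its top edge 120 mm above the bench. Side cheeks at y = -98 and +98 mm from x = -85 to -35 mm, 58 mm high. Origin on the bench under the plate's middle; x points from the guard to the switch, away from the robot.
- switch: Fixed isolator switch on the base plate behind the guard, turned as the panel is. Origin: underside of the housing's middle, 8 mm above the bench. Black housing 70 (x) x 55 (y) x 28 mm high, two steel ears up to 44 mm above its underside at y = -19 and +19 mm. Pivot of the toggle 36 mm above the origin, along y.
- lever (a joint): Angle of the toggle (rad): 0 leans 0.65 away from the guard (top to the switch's +x); it grows as the top swings towards the guard; 0.65 is upright; 0.90 is the hard stop (leaning 0.25 to -x). Starts between 0 and 0.2. No spring: about 0.14 N m of friction (2.5 N at the knob, more lower down), stays where it is left. The stop does not give.
- lever_knob (a point): Middle of the toggle's knob, a black roller across y, 20 mm thick and 24 mm wide, 58 mm from the pivot; a flat steel blade 8 mm thick, 20 mm wide joins it to the pivot.
- can: Bystander: upright green tin can with a black cap, 64 mm across, 150 mm tall. Origin under its middle; leave it where it is.
- jar: Bystander: grey jar with a steel lid, 66 mm across, 85 mm tall. Origin under its middle; leave it where it is.
- bearing: Bystander: steel bearing ring lying flat, 52 mm across, 18 mm high. Origin under its middle; leave it where it is.
- socket: Bystander: upright steel wrench socket, 28 mm across, 38 mm tall. Origin under its middle; leave it where it is.
- lampbox: Bystander: closed cardboard lamp box with a black band, 100 x 120 x 90 mm high. Origin under its middle; leave it where it is.
- spanner: Bystander: open-ended spanner lying on the bench. Origin under its middle; leave it where it is.
Mind the look-alikes: they are no part of the job. Leave any purple look-alike of the rest alone.

How it is judged (in metres and radians):
On the way, in this order (a step that is already met when the one before it is completed fails the run):
1. the rod reaches over the guard: its bend above the guard's top edge and beyond the guard, between its ends, the tip lower than the guard's top edge (x of rod_bend in the frame of guard above -0.06 m and z of rod_bend in the frame of guard above 0.115 m and y of rod_bend in the frame of guard between -0.1 and 0.1 m and z of rod_tip in the frame of guard below 0.115 m), for 0.1 s.
2. the toggle is within 0.04 rad of its stop and the rod pulls on it with more than 8 N, for 1 s (value of joint lever above 0.86 rad and contact force between rod and switch above 8 N), for 1 s.
At the end, for the whole second after the job is handed in: The toggle stands within 0.05 rad of its stop; the rod lies still in both notches of its rest, released, bend ahead and hanging down (within 0.3 rad), its axis 130 mm above the bench within 8 mm, within 10 mm sideways and 30 mm lengthways of the rest's middle (value of joint lever above 0.85 rad and z of rod in the frame of rest between 0.122 and 0.138 m and x of rod in the frame of rest between -0.03 and 0.03 m and y of rod in the frame of rest between -0.01 and 0.01 m and x of rod_bend in the frame of rest above 0.1 m and angle between rod's own z axis and vertical below 0.3 rad and linear speed of rod below 0.02 m/s); the robot touches nothing.
It fails at once if the rod loads the switch with more than 18 N (contact force between rod and switch above 18 N).
It fails at once if the robot itself touches the switch (contact force between any of the arm, the fingers and switch above 0.5 N).
It fails at once if the guard is loaded with more than 8 N by the rod or the robot (contact force between any of rod, the arm, the fingers and guard above 8 N).
It fails at once if a bystander is moved by more than 30 mm (distance of any of can, jar, bearing, socket, lampbox, spanner from where it was at the start of the episode above 0.03 m).
It also fails if it takes over 72 s, if anything falls off the work surface, if the arm or the gripper's body presses on something with over 40 N, if the wrist force passes 120 N, or if a joint passes its speed limit or range.

### The arm

A 6-joint arm with a two-finger parallel gripper is mounted at the origin on the work surface. World frame = base frame: x ahead of the robot, y to its left, z up, the work surface at z = 0. Lengths are in mm, angles in rad, forces in N, time in s.
With the tool pointing down it reaches from about 325 to 875 mm from the base axis. Payload 4.4 kg.
Tool frame: the origin (TCP) lies on the centre line of the jaws, within the pads' length; the fingertips stand 19 mm ahead of it and the grasp point (between the pads) is the TCP; y points along the fingers, x is the direction in which the jaws open and shut, and the axes are right-handed (so a half turn about y gives the same grasp; the last joint's range is limited). The gripper opens to 85 mm and grips with 20 to 120 N. Pads are 22 mm wide; open, the fingers measure 114 mm over their backs; the gripper's body (76 mm by 85 mm) begins 54 mm behind the grasp point. The pads swing forward as they close: fully open they stand 13 mm farther back than shut.
Start: joints at [-1.278, 0.207, 1.542, -0, 1.393, -0.15], TCP at [246.879, -519.306, 250.282] pointing down, gripper open.
Joint ranges: [-2.73, 2.73], [-0.86, 2.22], [0.23, 2.46], [-1.11, 4.25], [0.08, 2.63], [-2.82, 2.82]. Speed limits (rad/s): [2.79, 2.79, 3.14, 3.14, 3.14, 3.14].

### API

Orientations are given as a rotation vector (axis times angle).
In Python, from cell import bot gives the robot as it stands.
- The arm moves only by the tool servo_tool, never from a script. Its argument "deltas" is a list of rows, each a list of 7 numbers: the shift along the world's x, y, z as a fraction of full scale, then the turn, a rotation vector about the world's x, y, z as a fraction of full scale, then the opening, from 0 (shut) to 1 (fully open). In form: [[tx, ty, tz, ax, ay, az, grip], ...]. A call has 1 to 12 rows; each row is the pose to reach, as a shift and turn from the pose commanded when the call began; what a row does not reach only later rows make up. Full scale, the value 1, is 1 m for a shift and 120 degrees for a turn. A row lasts 1/12 s, in which the tool goes at most 41.7 mm and 7.16 degrees, less where a joint would pass 70% of its speed; a pose out of reach is approached as far as the arm can. A call with a number of a shift or a turn outside -1 to 1 is refused whole. A call with a gripper value outside its range is refused whole. The fingers move at their own pace and stop on an object; "newtons" is the grip in N (left out, the last holds). Time passes only in rows, so rows that repeat a pose let the fingers close. It gives the time, the measured TCP pose, the force and the opening at its end, in the units of the state.
- bot.observe(): the state, without advancing time (a new reading comes with each control period).
- bot.get_image(name): name is "scene" or "top"; returns the picture (400x640x3 uint8, blue, green, red); there is no depth.
- bot.camera_info(name): a dict with "vertical_fov" (degrees; the focal length in pixels is half the picture's height over the tangent of half this angle, whatever the lens; pixels are square), "cx", "cy" (the principal point, pixels), "dist_coeffs" ([k1, k2, p1, p2, k3] as OpenCV has them; the pictures are not rectified), "view" (4x4, takes a point from world to camera coordinates). Camera axes: x right, y down, z forward; pixel columns grow to the right and rows downward; lengths in mm; the calibration is good to about 2 mm. A picture is of the moment at which its call begins. camera_info takes no time and is no camera call.
- bot.finish_job(): hands the job in, once; it reports no verdict.
The state is a dict: "time": time; "joint_positions": joint angles; "joint_vel": joint speeds; "joint_efforts": joint torques, N m; "ee_pos": TCP position; "eef_rot": TCP orientation; "contact_force": force on the tool from outside, world axes, zero at the start; "ft_torque": the same for the moment, N m; "grip_width": finger opening in mm.
Only numpy, scipy, OpenCV 4.12 (cv2) and the standard library are available. Lean on these libraries where they do the work, as an engineer would, in place of code of your own. Each camera call takes 0.05 s, during which the arm holds its last target. There are 200 camera calls.

## Working session

There is one attempt and no reset: what is moved stays moved. The work goes in short steps, Python scripts to look and compute and a tool call to move; the robot and the scene stay as the last step left them, time stands still between calls to the robot, and variables do not carry over. Pictures are saved under pics/ and viewed, about 8 in all and at most 12, crops included, and the job is handed in when it is done.

Besides the shell and the picture viewer there is one more tool, called by a JSON object that holds its "fn" and its "kwargs", one argument or row to a line. servo_tool: Moves the arm, as the interface text tells. Its arguments: {"type":"object","properties":{"deltas":{"type":"array","items":{"type":"array","items":{"type":"number","minimum":-1,"maximum":1}}},"newtons":{"type":"number"}},"required":["deltas"]}

```bash
mkdir -p pics; ls; python3 - <<'E'
from cell import bot
import cv2
for n in("scene","top"):
    cv2.imwrite(f"pics/{n}0.png",bot.get_image(n)); print(n,bot.camera_info(n))
print(bot.observe())
E
```

```text
pics
scene {'vertical_fov': 56.731378108096536, 'cx': 318.78125833364294, 'cy': 201.9458482939698, 'dist_coeffs': array([-0.00737971,  0.        ,  0.        ,  0.        ,  0.        ]), 'view': array([[ 6.56963940e-01,  7.53567191e-01,  2.31272551e-02,
        -3.12260359e+02],
       [ 5.08490853e-01, -4.20239549e-01, -7.51555569e-01,
        -1.81083952e+02],
       [-5.56628632e-01,  5.05504905e-01, -6.59264254e-01,
         1.42744597e+03],
       [ 0.00000000e+00,  0.00000000e+00,  0.00000000e+00,
         1.00000000e+00]])}
top {'vertical_fov': 46.29746649257303, 'cx': 317.9055908394095, 'cy': 199.57912137147653, 'dist_coeffs': array([0.04510961, 0.        , 0.        , 0.        , 0.        ]), 'view': array([[-2.48210296e-02, -9.99668240e-01, -6.87947013e-03,
        -2.07701448e+01],
       [-9.83806891e-01,  2.56479382e-02, -1.77387103e-01,
         5.10695227e+02],
       [ 1.77504697e-01,  2.36513959e-03, -9.84117111e-01,
         1.60213907e+03],
       [ 0.00000000e+00,  0.00000000e+00,  0.00000000e+00,
         1.00000000e+00]])}
{'time': 0.1, 'joint_positions': array([-1.27749747e+00,  2.07352756e-01,  1.54284937e+00, -2.90612719e-05,
        1.39348677e+00, -1.50495514e-01]), 'joint_vel': array([-0.00073504, -0.00244415, -0.0039219 ,  0.00119011,  0.00128488,
        0.00174809]), 'joint_efforts': array([-1.92244229e-04, -3.84093869e+01, -2.92549592e+01, -2.04033422e-04,
        4.86533900e-03, -9.75318173e-07]), 'ee_pos': array([ 246.67937758, -518.66970491,  249.21347105]), 'eef_rot': array([-1.38568335,  0.8775365 , -0.87490697]), 'contact_force': array([0.66167934, 0.20714606, 0.33974575]), 'ft_torque': array([ 0.03594284, -0.00470778,  0.00322982]), 'grip_width': 85.97700521482737}
```

View pics/scene0.png

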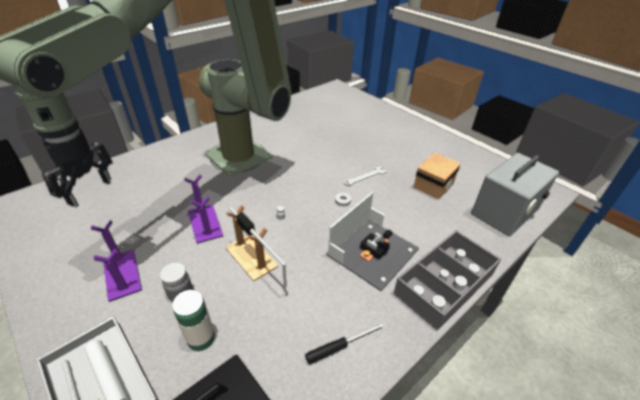

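View pics/top0.png

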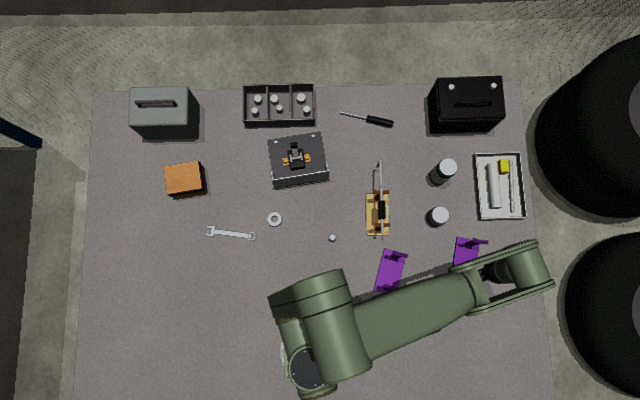

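The wooden rest with the rod is at top (377,212) / scene (250,250). The purple look-alikes are at top (390,270) and (467,250). The panel with the switch is at top (298,160). I'll enlarge both to confirm.

```bash
python3 - <<'E'
import cv2,numpy as np
def crop(n,x0,y0,x1,y1,s,o):
    im=cv2.imread(f"pics/{n}.png")[y0:y1,x0:x1]
    im=cv2.resize(im,None,fx=s,fy=s,interpolation=cv2.INTER_CUBIC)
    for x in range(x0,x1,10):
        cv2.line(im,((x-x0)*s,0),((x-x0)*s,6 if x%20 else 12),(0,255,255),1)
        if x%20==0: cv2.putText(im,str(x),((x-x0)*s,24),0,.4,(0,255,255))
    for y in range(y0,y1,10):
        cv2.line(im,(0,(y-y0)*s),(6 if y%20 else 12,(y-y0)*s),(0,255,255),1)
        if y%20==0: cv2.putText(im,str(y),(14,(y-y0)*s+4),0,.4,(0,255,255))
    cv2.imwrite(f"pics/{o}.png",im)
crop("top0",260,125,400,245,5,"topc"); crop("scene0",225,190,425,310,4,"scenec")
E
```

```text
(no output)
```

View pics/topc.png

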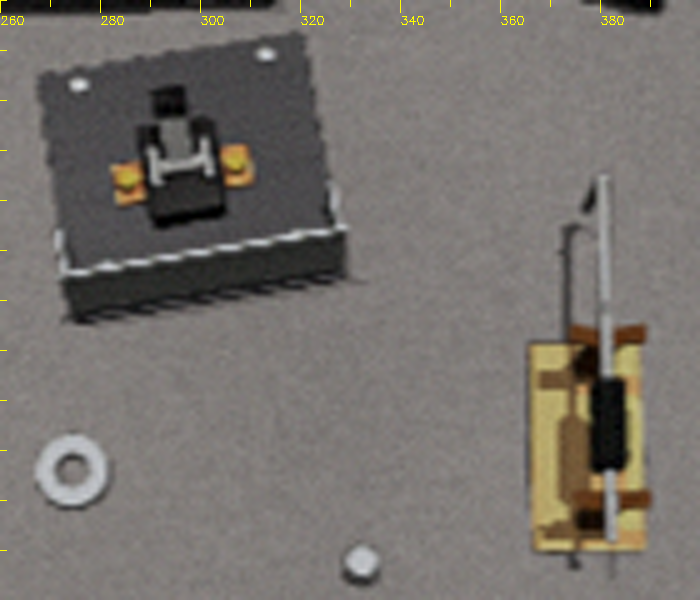

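View pics/scenec.png

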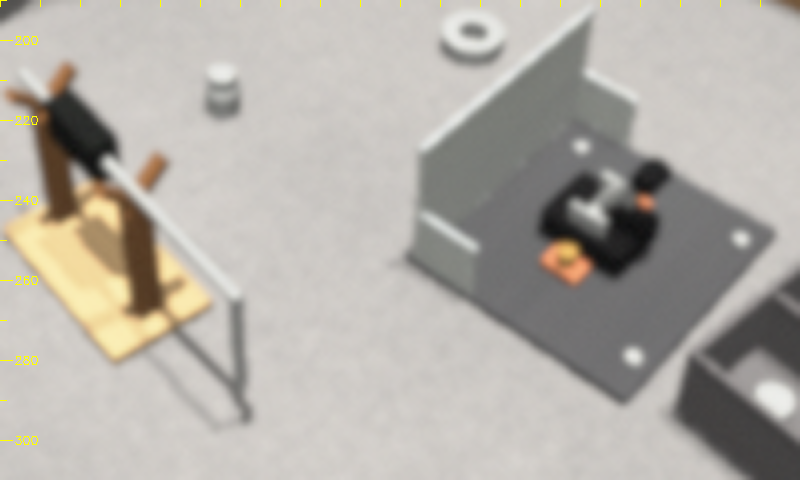

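The crops confirm the following (original pixels):
- **Rest and rod:** the tan rest holds the rod with bend (380.6,161), tail (382.4,233) and handle middle (381.6,210) in the top view. In the scene view the bend is at (285,264), the tip at about (285,287) and the tail at (231,208).
- **Panel:** the guard's top edge runs from (273,179.6) to (329,171), and the knob is at (293.6,145.4) in top and (388,234) in scene.

The purple stands are rejected. Next I fit the poses.

```bash
cat > h.py <<'E'
from cell import bot
import cv2,numpy as np
from scipy.optimize import least_squares
I={n:bot.camera_info(n) for n in("scene","top")}
def proj(n,P):
    c=I[n];f=200/np.tan(np.radians(c["vertical_fov"]/2));V=c["view"]
    K=np.array([[f,0,c["cx"]],[0,f,c["cy"]],[0,0,1.]])
    return cv2.projectPoints(np.array(P,float).reshape(-1,3),cv2.Rodrigues(V[:3,:3])[0],V[:3,3],K,np.array(c["dist_coeffs"]))[0].reshape(-1,2)
def T(p,q):
    c,s=np.cos(p[2]),np.sin(p[2]); q=np.array(q,float)
    return np.array([p[0]+c*q[0]-s*q[1],p[1]+s*q[0]+c*q[1],q[2]])
def fit(fn,obs,x0):
    r=lambda p:np.concatenate([proj(n,fn(p,q))[0]-uv for n,q,uv in obs])
    s=least_squares(r,x0,loss="soft_l1",x_scale=[100,100,1][:len(x0)]); print(np.round(s.x,3)); print(np.round(r(s.x).reshape(-1,2),1).tolist()); return s.x
E
cat > m.py <<'E'
from h import *
print("rest"); re=fit(T,[("top",(75,40,10),(366,193.6)),("top",(-75,40,10),(366.4,235)),("top",(-75,-40,10),(389,235)),("top",(75,-40,10),(388.4,193.6)),
 ("scene",(75,-40,5),(253.7,280.5)),("scene",(75,40,5),(278,265)),("scene",(-75,-40,5),(226.2,247.5))],[500,-180,0])
print("rod"); ro=fit(T,[("top",(174,0,132),(380.6,160.5)),("top",(-75,0,132),(382.4,233)),("top",(0,0,148),(381.6,210)),
 ("scene",(172,0,132),(285,264)),("scene",(170,0,41),(285.2,287.5)),("scene",(-75,0,130),(231,208))],[500,-180,0])
print("panel"); pa=fit(T,[("top",(-85,100,120),(273,179.6)),("top",(-85,-100,120),(329,171)),("top",(95,100,8),(268,140)),("top",(95,-100,8),(321,131.6)),
 ("scene",(-85,-100,120),(330.5,228)),("scene",(-85,100,120),(372.5,192.5)),("scene",(95,-100,0),(381,290.5)),("scene",(95,100,8),(419,249)),("scene",(-95,-100,0),(327,254.5))],[650,20,0])
print("switch dx dy"); 
sw=fit(lambda p,q:T(pa,(p[0],p[1],q)),[("top",52,(296.4,157.2))],[0,0])
sl=fit(lambda p,q:T(pa,(p[0],p[1],p[2]+q)),[("top",0,(296.5,159.3)),("scene",0,(376.5,246.6))],[0,0,20])
print("knob"); kn=fit(lambda p,q:p,[("top",0,(293.6,145.4)),("scene",0,(388,234))],[700,20,90])
c,s=np.cos(pa[2]),np.sin(pa[2]);d=kn[:2]-pa[:2];print("knob in panel",c*d[0]+s*d[1],-s*d[0]+c*d[1],kn[2])
E
python3 m.py
```

```text
rest
[ 4.60625e+02 -2.43371e+02 -1.80000e-02]
[[-0.8, -0.7], [-0.1, -0.6], [-0.1, -0.7], [-0.9, -0.8], [-1.0, -0.6], [-0.6, -0.0], [-1.7, -0.7]]
rod
[ 4.56778e+02 -2.42800e+02 -2.40000e-02]
[[-0.7, -2.2], [-0.7, -1.3], [0.2, -1.6], [-1.4, -0.8], [-0.6, -1.4], [-0.4, 0.1]]
panel
[6.6979e+02 3.5637e+01 1.4300e-01]
[[-1.8, -0.6], [0.4, -1.6], [-0.9, -1.2], [-0.5, -1.6], [-1.2, -1.2], [-0.1, -1.5], [-0.6, 1.4], [-0.1, -1.9], [-2.1, 0.3]]
switch dx dy
[-4.881  4.188]
[[0.0, 0.0]]
[ 1.701  9.272 15.661]
[[-1.2, -0.9], [-1.4, 0.1]]
knob
[699.215  48.66   88.964]
[[-0.7, -0.6], [-0.7, 0.1]]
knob in panel 30.980775647269407 8.696525168114292 88.96406012198715
```

```bash
sed -i 's/proj(n,fn(p,q))\[0\]-uv/proj(n,fn(p,q))[0]-np.array(uv)+0.4/' h.py; python3 m.py; python3 - <<'E'
from cell import bot
import cv2,numpy as np
s=bot.observe();R=cv2.Rodrigues(s["eef_rot"])[0];print(R.round(3));a=R[:,0];print(np.arctan2(a[1],a[0]))
E
```

```text
rest
[ 4.60617e+02 -2.42654e+02 -2.40000e-02]
[[-0.5, -0.3], [-0.1, -0.2], [-0.0, -0.2], [-0.6, -0.4], [-0.5, -0.3], [-0.0, 0.3], [-1.0, -0.5]]
rod
[ 4.55760e+02 -2.42285e+02 -2.50000e-02]
[[-0.4, -1.5], [-0.4, -0.6], [0.4, -0.9], [-1.1, -0.7], [-0.4, -1.4], [-0.1, 0.2]]
panel
[6.69019e+02 3.60410e+01 1.42000e-01]
[[-1.5, 0.0], [0.6, -1.0], [-0.6, -0.7], [-0.2, -1.0], [-0.9, -1.1], [0.3, -1.3], [-0.4, 1.5], [0.2, -1.7], [-1.8, 0.4]]
switch dx dy
[-2.486  4.848]
[[-0.0, -0.0]]
[ 2.43   8.665 17.567]
[[-0.8, -0.7], [-0.9, 0.1]]
knob
[698.97   48.635  90.515]
[[-0.3, -0.3], [-0.3, 0.0]]
knob in panel 31.43120742592153 8.230533599225733 90.51453710929997
[[ 0.429 -0.001  0.903]
 [-0.903  0.002  0.429]
 [-0.002 -1.     0.   ]]
-1.12699650564893
```

{"fn": "servo_tool", "kwargs": {
  "deltas": [
    [0.209,0.277,0,0,0,-0.224,1],
    [0.209,0.277,0,0,0,-0.224,1],
    [0.209,0.277,0,0,0,-0.224,1],
    [0.209,0.277,0,0,0,-0.224,1],
    [0.209,0.277,0,0,0,-0.224,1],
    [0.209,0.277,0,0,0,-0.224,1],
    [0.209,0.277,0,0,0,-0.224,1],
    [0.209,0.277,0,0,0,-0.224,1],
    [0.209,0.277,0,0,0,-0.224,1],
    [0.209,0.277,0,0,0,-0.224,1],
    [0.209,0.277,0,0,0,-0.224,1],
    [0.209,0.277,0,0,0,-0.224,1]
  ]
}}

```text
time: 1.1
ee_pos: [455.3, -242.7, 249.9]
eef_rot: [-1.198, 1.229, -1.228]
contact_force: [-0.2, -0.4, 0.0]
grip_width: 85.6
```

```bash
cat > s.py <<'E'
from h import *
import sys
n,x0,y0,x1,y1,s,o=sys.argv[1],*map(int,sys.argv[2:7]),sys.argv[7]
im=bot.get_image(n)[y0:y1,x0:x1]; im=cv2.resize(im,None,fx=s,fy=s,interpolation=cv2.INTER_CUBIC)
for x in range(x0,x1,10): cv2.putText(im,str(x),((x-x0)*s,10),0,.35,(0,255,255)); cv2.line(im,((x-x0)*s,12),((x-x0)*s,18),(0,255,255))
for y in range(y0,y1,10): cv2.putText(im,str(y),(0,(y-y0)*s),0,.35,(0,255,255)); cv2.line(im,(25,(y-y0)*s),(31,(y-y0)*s),(0,255,255))
cv2.imwrite(f"pics/{o}.png",im); b=bot.observe(); print(b["time"],b["ee_pos"],b["joint_positions"].round(2),b["contact_force"].round(2))
R=cv2.Rodrigues(b["eef_rot"])[0];print("yaw",np.arctan2(R[1,0],R[0,0]))
E
python3 s.py scene 200 130 330 230 6 a1
```

```text
1.15 [ 455.1492182  -243.17858638  249.97672724] [-0.66  0.08  1.68 -0.    1.38  0.94] [ 0.44 -0.2   0.82]
yaw -1.597464266064079
```

View pics/a1.png

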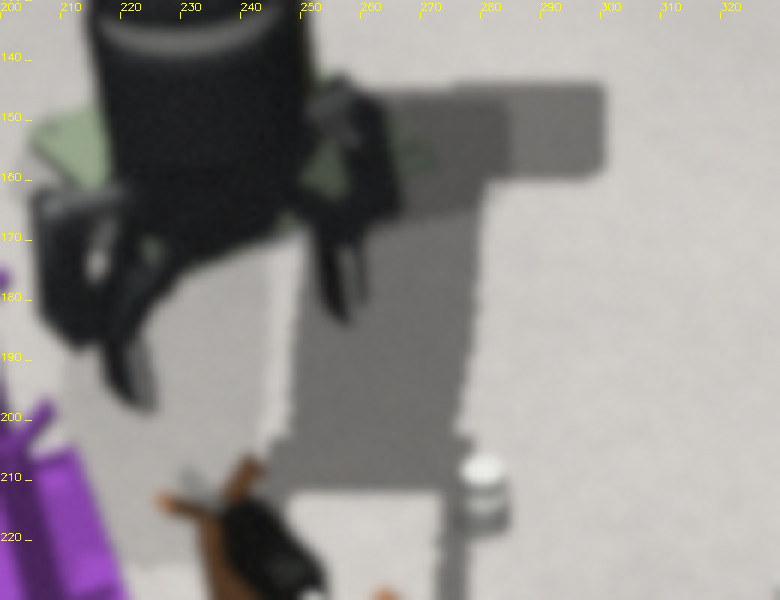

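Fingertips at (226,199) and (257,183) straddle the handle line at (245,225), so I descend.

{"fn": "servo_tool", "kwargs": {
  "deltas": [
    [0,0,-0.035,0,0,0,1],
    [0,0,-0.07,0,0,0,1],
    [0,0,-0.1,0,0,0,1],
    [0,0,-0.115,0,0,0,1],
    [0,0,-0.12,0,0,0,1],
    [0,0,-0.12,0,0,0,1],
    [0,0,-0.12,0,0,0,1]
  ]
}}

```text
time: 1.73
ee_pos: [456.0, -243.6, 131.1]
eef_rot: [-1.196, 1.228, -1.23]
contact_force: [0.4, -0.9, 0.9]
grip_width: 85.4
```

```bash
python3 s.py top 350 145 410 245 6 a2
```

```text
1.7833 [ 456.64112347 -243.78685582  131.85869178] [-0.66  0.22  1.79 -0.    1.13  0.94] [0.32 0.81 0.39]
yaw -1.597382429607263
```

```bash
python3 s.py scene 210 180 310 300 5 a3
```

```text
1.8333 [ 456.92314644 -243.76032447  132.19747082] [-0.66  0.22  1.79 -0.    1.13  0.94] [0.64 0.85 0.33]
yaw -1.5970141295616238
```

View pics/a3.png

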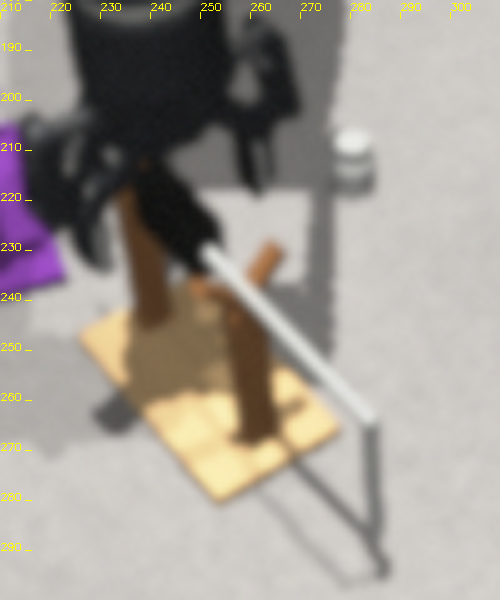

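The jaws (231,233) and (261,218) straddle the handle's middle (245,222). The rod is untouched, so I close the gripper.

{"fn": "servo_tool", "kwargs": {
  "deltas": [
    [0,0,0,0,0,0,0],
    [0,0,0,0,0,0,0],
    [0,0,0,0,0,0,0],
    [0,0,0,0,0,0,0],
    [0,0,0,0,0,0,0],
    [0,0,0,0,0,0,0],
    [0,0,0,0,0,0,0],
    [0,0,0,0,0,0,0],
    [0,0,0,0,0,0,0],
    [0,0,0,0,0,0,0]
  ],
  "newtons": 110
}}

```text
time: 2.67
ee_pos: [456.1, -243.0, 130.8]
eef_rot: [-1.198, 1.227, -1.229]
contact_force: [-1.0, -3.4, 3.5]
grip_width: 20.7
```

{"fn": "servo_tool", "kwargs": {
  "deltas": [
    [0,0,0.015,0,0,0,0],
    [0,0,0.04,0,0,0,0],
    [0,0,0.07,0,0,0,0],
    [0,0,0.1,0,0,0,0],
    [0,0,0.115,0,0,0,0],
    [0,0,0.12,0,0,0,0],
    [0,0,0.12,0,0,0,0],
    [0,0,0.12,0,0,0,0],
    [0,0,0.12,0,0,0,0]
  ]
}}

```text
time: 3.42
ee_pos: [454.6, -241.1, 247.6]
eef_rot: [-1.198, 1.232, -1.223]
contact_force: [0.7, -0.3, -2.5]
grip_width: 21.0
```

{"fn": "servo_tool", "kwargs": {
  "deltas": [
    [0.01,0.025,0,0,0,0.01,0],
    [0.02,0.055,0,0,0,0.025,0],
    [0.035,0.09,0,0,0,0.04,0],
    [0.048,0.125,0,0,0,0.05,0],
    [0.06,0.16,0,0,0,0.06,0],
    [0.073,0.195,0,0,0,0.07,0],
    [0.085,0.23,0,0,0,0.08,0],
    [0.097,0.26,0,0,0,0.08,0],
    [0.1015,0.2707,0,0,0,0.08,0],
    [0.1015,0.2707,0,0,0,0.08,0],
    [0.1015,0.2707,0,0,0,0.08,0],
    [0.1015,0.2707,0,0,0,0.08,0]
  ]
}}

```text
time: 4.42
ee_pos: [556.5, 27.5, 249.0]
eef_rot: [-1.275, 1.106, -1.103]
contact_force: [-0.2, -0.1, -1.5]
grip_width: 20.4
```

```bash
python3 s.py scene 305 140 435 240 6 b1
```

```text
4.4667 [556.63282921  27.14741685 249.34354374] [-0.11  0.17  1.59 -0.    1.39  1.32] [ 0.62  0.73 -1.95]
yaw -1.430173744687176
```

View pics/b1.png

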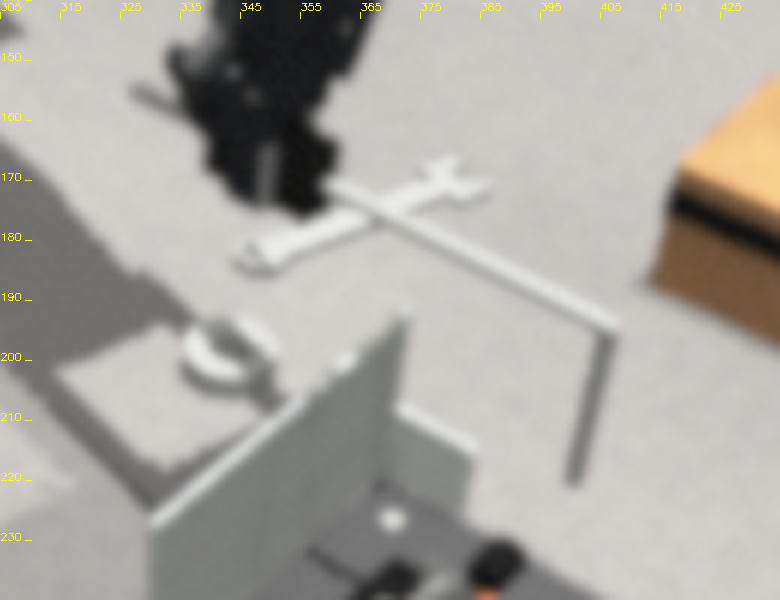

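```bash
python3 s.py top 240 110 370 210 6 b2
```

```text
4.5167 [556.8075379   27.02097411 249.67869038] [-0.11  0.17  1.58 -0.    1.39  1.32] [-0.7   0.2  -3.02]
yaw -1.430584674093609
```

View pics/b2.png

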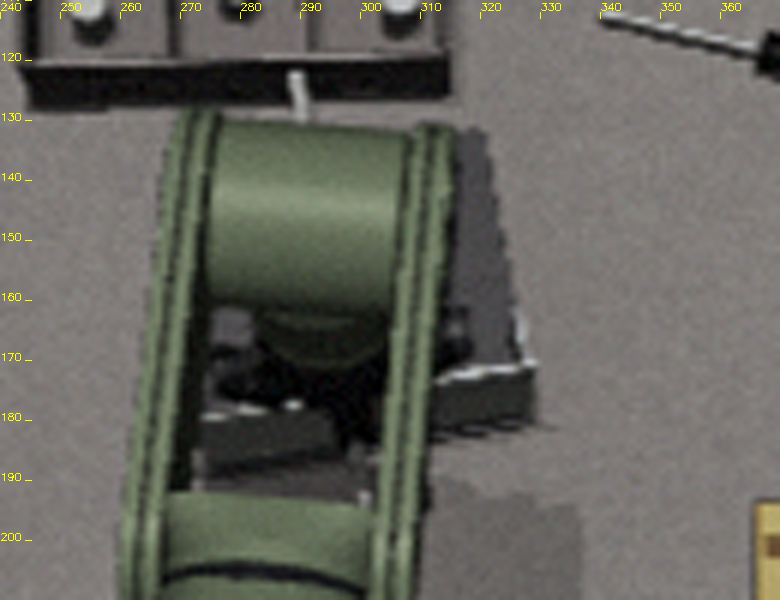

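Scene: bend at (407.5,194.5), shank's lower end at (400.3,220.8), knob at (388,234). Top: bend at (289.5,122). I'll compare these with the predicted pose to check tilt in the grip.

```bash
python3 - <<'E'
from h import *
def rod(p,q): # x,y of origin, pitch(up +), z=250
    R=cv2.Rodrigues(np.array([0,0,.142]))[0]@cv2.Rodrigues(np.array([0,-p[2],0]))[0]
    return R@np.array(q,float)+[p[0],p[1],250]
b=(173,0,2)
print(fit(rod,[("scene",b,(407.8,194.2)),("scene",(170,0,-89),(400.3,220.8)),("scene",(28,0,3),(359.5,170)),("top",(174,0,2),(289.5,121.8))],[557,28,0]))
for n,q in(("scene",b),("scene",(170,0,-89)),("top",b)): print(proj(n,rod([557,27.8,0],q)))
E
```

```text
[ 5.58544e+02  2.70420e+01 -1.60000e-02]
[[0.2, 0.2], [-0.3, 0.1], [-0.5, -1.1], [-0.3, -1.0]]
[ 5.58543685e+02  2.70415447e+01 -1.55586410e-02]Traceback (most recent call last):
  File "<stdin>", line 7, in <module>
  File "<stdin>", line 3, in rod
cv2.error: OpenCV(4.12.0) /io/opencv/modules/calib3d/src/calibration_base.cpp:151: error: (-210:Unsupported format or combination of formats) The matrices must have 32f or 64f data type in function 'Rodrigues'
```

{"fn": "servo_tool", "kwargs": {
  "deltas": [
    [0,0,-0.02,0,0,0,0],
    [0,0,-0.045,0,0,0,0],
    [0,0,-0.07,0,0,0,0],
    [0,0,-0.085,0,0,0,0],
    [0,0,-0.095,0,0,0,0],
    [0,0,-0.1,0,0,0,0],
    [0,0,-0.1,0,0,0,0],
    [0,0,-0.1,0,0,0,0],
    [0,0,-0.1,0,0,0,0]
  ]
}}

```text
time: 5.27
ee_pos: [558.6, 28.0, 151.9]
eef_rot: [-1.271, 1.102, -1.106]
contact_force: [1.1, -0.2, -2.4]
grip_width: 20.5
```

```bash
python3 s.py scene 320 180 430 280 7 c1
```

```text
5.3167 [558.61155651  28.14868434 151.94038385] [-0.1   0.27  1.68 -0.    1.19  1.32] [ 0.17 -0.1  -1.37]
yaw -1.428732347054853
```

View pics/c1.png

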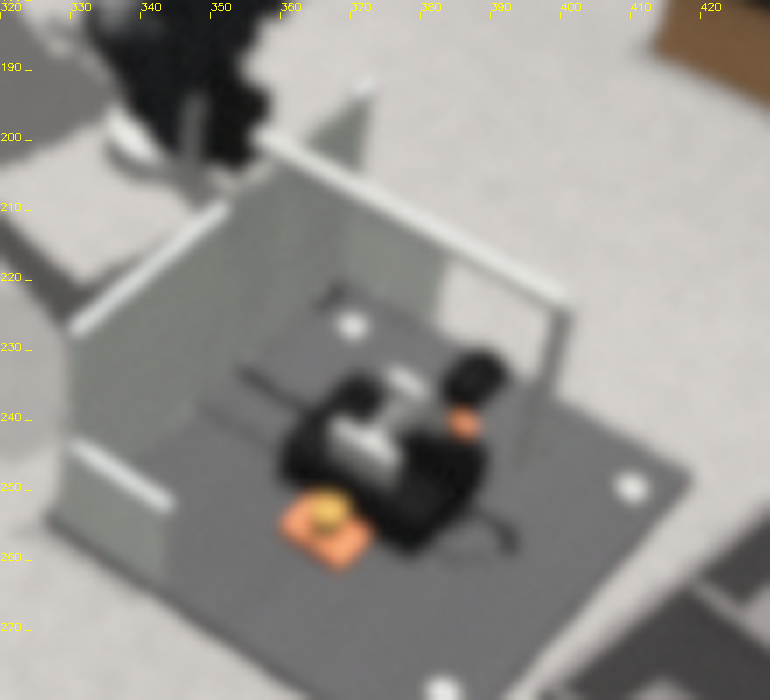

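The bent end hangs behind the knob: shank (399,225) to (394,245), knob at (387,234). The handle is clear of the guard. Pulling starts now.

{"fn": "servo_tool", "kwargs": {
  "deltas": [
    [-0.0036,-0.0005,0,0,0,0,0],
    [-0.0073,-0.001,0,0,0,0,0],
    [-0.0109,-0.0016,0,0,0,0,0],
    [-0.0145,-0.0021,0,0,0,0,0],
    [-0.0182,-0.0026,0,0,0,0,0],
    [-0.0218,-0.0031,0,0,0,0,0],
    [-0.0254,-0.0036,0,0,0,0,0],
    [-0.029,-0.0041,0,0,0,0,0],
    [-0.0327,-0.0047,0,0,0,0,0],
    [-0.0363,-0.0052,0,0,0,0,0],
    [-0.04,-0.0057,0,0,0,0,0],
    [-0.0436,-0.0062,0,0,0,0,0]
  ]
}}

```text
time: 6.32
ee_pos: [512.9, 22.1, 150.0]
eef_rot: [-1.274, 1.105, -1.103]
contact_force: [1.9, 1.0, -0.4]
grip_width: 20.8
```

{"fn": "servo_tool", "kwargs": {
  "deltas": [
    [-0.0015,-0.0002,0,0,0,0,0],
    [-0.003,-0.0004,0,0,0,0,0],
    [-0.0045,-0.0006,0,0,0,0,0],
    [-0.006,-0.0009,0,0,0,0,0],
    [-0.0075,-0.0011,0,0,0,0,0],
    [-0.009,-0.0013,0,0,0,0,0],
    [-0.009,-0.0013,0,0,0,0,0]
  ]
}}

```text
time: 6.9
ee_pos: [504.1, 20.9, 150.0]
eef_rot: [-1.274, 1.105, -1.103]
contact_force: [1.4, 0.6, -2.6]
grip_width: 20.5
```

{"fn": "servo_tool", "kwargs": {
  "deltas": [
    [-0.001,-0.0001,0,0,0,0,0],
    [-0.002,-0.0003,0,0,0,0,0],
    [-0.003,-0.0004,0,0,0,0,0],
    [-0.003,-0.0004,0,0,0,0,0]
  ]
}}

```text
time: 7.23
ee_pos: [502.5, 20.5, 150.4]
eef_rot: [-1.272, 1.103, -1.105]
contact_force: [4.0, -0.0, -3.6]
grip_width: 20.8
```

{"fn": "servo_tool", "kwargs": {
  "deltas": [
    [-0.0005,-0.0001,0,0,0,0,0],
    [-0.001,-0.0001,0,0,0,0,0],
    [-0.001,-0.0001,0,0,0,0,0]
  ]
}}

```text
time: 7.48
ee_pos: [502.0, 20.4, 150.6]
eef_rot: [-1.271, 1.102, -1.106]
contact_force: [6.2, 1.4, -4.1]
grip_width: 20.7
```

{"fn": "servo_tool", "kwargs": {
  "deltas": [
    [-0.0005,-0.0001,0,0,0,0,0],
    [-0.001,-0.0001,0,0,0,0,0],
    [-0.001,-0.0001,0,0,0,0,0]
  ]
}}

```text
time: 7.73
ee_pos: [501.3, 20.3, 150.8]
eef_rot: [-1.27, 1.101, -1.106]
contact_force: [5.6, 1.4, -3.2]
grip_width: 20.9
```

{"fn": "servo_tool", "kwargs": {
  "deltas": [
    [-0.0005,-0.0001,0,0,0,0,0],
    [-0.001,-0.0001,0,0,0,0,0],
    [-0.001,-0.0001,0,0,0,0,0]
  ]
}}

```text
time: 7.98
ee_pos: [500.3, 20.1, 150.9]
eef_rot: [-1.27, 1.101, -1.106]
contact_force: [4.9, 0.5, -3.1]
grip_width: 20.9
```

```bash
python3 s.py scene 310 180 420 280 7 c2; python3 - <<'E'
from h import *
pa=[669.0,36.0,.142]; 
for th in(.6,.75,.9): print(th,proj("scene",T(pa,(-4+58*np.sin(.65-th),8,44+58*np.cos(.65-th)))))
E
```

```text
8.0333 [500.34192386  20.12393797 150.94049812] [-0.13  0.16  1.82  0.    1.16  1.3 ] [ 5.83  1.09 -3.23]
yaw -1.4288051154079804
0.6 [[377.7902243  225.00782617]]
0.75 [[375.14037741 223.56334289]]
0.9 [[372.49587633 222.48971103]]
```

View pics/c2.png

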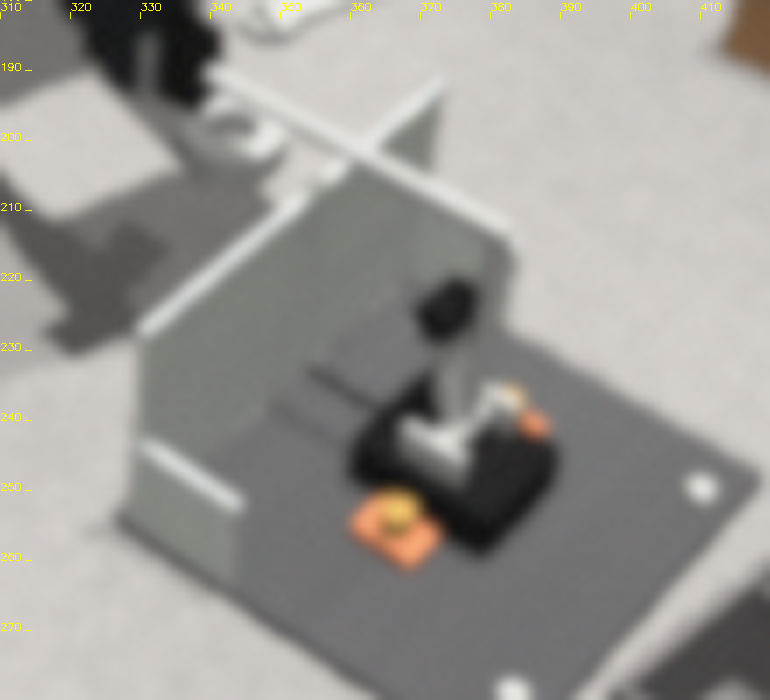

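The knob is now at (374,224), against (372.5,222.5) predicted for the stop. It is nearly there, so I continue.

{"fn": "servo_tool", "kwargs": {
  "deltas": [
    [-0.0005,-0.0001,0,0,0,0,0],
    [-0.001,-0.0001,0,0,0,0,0],
    [-0.001,-0.0001,0,0,0,0,0]
  ]
}}

```text
time: 8.28
ee_pos: [499.9, 20.1, 151.1]
eef_rot: [-1.269, 1.1, -1.107]
contact_force: [6.5, 1.6, -3.0]
grip_width: 20.8
```

{"fn": "servo_tool", "kwargs": {
  "deltas": [
    [-0.0005,-0.0001,0,0,0,0,0],
    [-0.001,-0.0001,0,0,0,0,0],
    [-0.001,-0.0001,0,0,0,0,0]
  ]
}}

```text
time: 8.53
ee_pos: [499.5, 19.9, 151.4]
eef_rot: [-1.268, 1.099, -1.108]
contact_force: [6.6, 1.0, -3.0]
grip_width: 20.9
```

{"fn": "servo_tool", "kwargs": {
  "deltas": [
    [-0.0005,-0.0001,0,0,0,0,0],
    [-0.001,-0.0001,0,0,0,0,0],
    [-0.001,-0.0001,0,0,0,0,0]
  ]
}}

```text
time: 8.78
ee_pos: [499.1, 19.8, 151.7]
eef_rot: [-1.267, 1.098, -1.109]
contact_force: [7.8, 1.8, -2.9]
grip_width: 21.1
```

{"fn": "servo_tool", "kwargs": {
  "deltas": [
    [-0.0005,-0.0001,0,0,0,0,0],
    [-0.001,-0.0001,0,0,0,0,0],
    [-0.001,-0.0001,0,0,0,0,0]
  ]
}}

```text
time: 9.03
ee_pos: [498.7, 19.7, 152.0]
eef_rot: [-1.266, 1.097, -1.109]
contact_force: [8.6, 1.3, -4.1]
grip_width: 21.2
```

{"fn": "servo_tool", "kwargs": {
  "deltas": [
    [-0.0007,-0.0001,0,0,0,0,0],
    [-0.0014,-0.0002,0,0,0,0,0],
    [-0.002,-0.0003,0,0,0,0,0],
    [-0.002,-0.0003,0,0,0,0,0]
  ]
}}

```text
time: 9.37
ee_pos: [497.9, 19.5, 152.5]
eef_rot: [-1.264, 1.095, -1.111]
contact_force: [10.8, 1.6, -2.5]
grip_width: 21.1
```

```bash
python3 s.py scene 310 180 420 280 7 c3
```

```text
9.4167 [497.85758831  19.45277743 152.63263643] [-0.14  0.14  1.83  0.    1.15  1.29] [ 9.88  1.19 -2.85]
yaw -1.4290974133998342
```

View pics/c3.png

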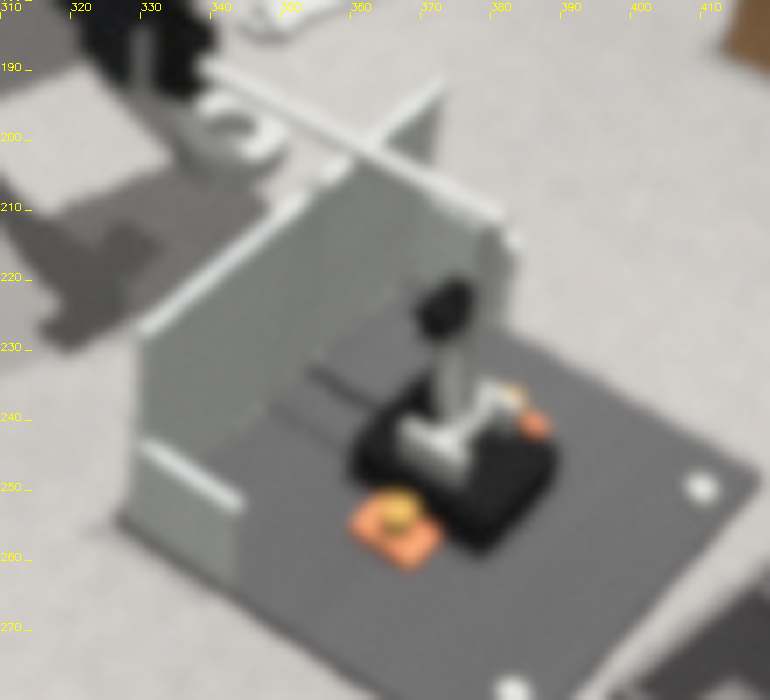

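The knob has not moved since the last picture while the force rose, so it is at the stop. Now I bring the pull to about 12 N and hold.

{"fn": "servo_tool", "kwargs": {
  "deltas": [
    [-0.0005,-0.0001,0,0,0,0,0],
    [-0.001,-0.0001,0,0,0,0,0],
    [-0.001,-0.0001,0,0,0,0,0],
    [-0.001,-0.0001,0,0,0,0,0]
  ]
}}

```text
time: 9.75
ee_pos: [497.7, 19.4, 152.8]
eef_rot: [-1.262, 1.093, -1.112]
contact_force: [13.3, 2.2, -5.7]
grip_width: 21.0
```

{"fn": "servo_tool", "kwargs": {
  "deltas": [
    [-0.0005,-0.0001,0,0,0,0,0],
    [-0.0005,-0.0001,0,0,0,0,0],
    [-0.0005,-0.0001,0,0,0,0,0],
    [-0.0005,-0.0001,0,0,0,0,0],
    [-0.0005,-0.0001,0,0,0,0,0],
    [-0.0005,-0.0001,0,0,0,0,0]
  ]
}}

```text
time: 10.25
ee_pos: [497.3, 19.2, 153.1]
eef_rot: [-1.262, 1.093, -1.112]
contact_force: [12.1, 2.3, -3.5]
grip_width: 21.1
```

{"fn": "servo_tool", "kwargs": {
  "deltas": [
    [0,0,0,0,0,0,0],
    [0,0,0,0,0,0,0],
    [0,0,0,0,0,0,0],
    [0,0,0,0,0,0,0],
    [0,0,0,0,0,0,0],
    [0,0,0,0,0,0,0],
    [0,0,0,0,0,0,0],
    [0,0,0,0,0,0,0],
    [0,0,0,0,0,0,0],
    [0,0,0,0,0,0,0],
    [0,0,0,0,0,0,0],
    [0,0,0,0,0,0,0]
  ]
}}

```text
time: 11.25
ee_pos: [497.3, 19.2, 153.1]
eef_rot: [-1.262, 1.093, -1.112]
contact_force: [11.4, 1.5, -2.7]
grip_width: 21.0
```

{"fn": "servo_tool", "kwargs": {
  "deltas": [
    [0,0,0,0,0,0,0],
    [0,0,0,0,0,0,0],
    [0,0,0,0,0,0,0],
    [0,0,0,0,0,0,0],
    [0,0,0,0,0,0,0],
    [0,0,0,0,0,0,0],
    [0,0,0,0,0,0,0],
    [0,0,0,0,0,0,0],
    [0,0,0,0,0,0,0],
    [0,0,0,0,0,0,0],
    [0,0,0,0,0,0,0],
    [0,0,0,0,0,0,0]
  ]
}}

```text
time: 12.25
ee_pos: [497.3, 19.2, 153.1]
eef_rot: [-1.262, 1.093, -1.112]
contact_force: [12.3, 1.1, -2.8]
grip_width: 20.9
```

Held over 2 s at 11.4–12.3 N. Next I unhook by moving ahead, then rise.

{"fn": "servo_tool", "kwargs": {
  "deltas": [
    [0.002,0.0003,0,0,0,0,0],
    [0.005,0.0007,0,0,0,0,0],
    [0.009,0.0013,0,0,0,0,0],
    [0.013,0.0018,0,0,0,0,0],
    [0.017,0.0024,0,0,0,0,0],
    [0.021,0.003,0,0,0,0,0],
    [0.026,0.0037,0,0,0,0,0],
    [0.026,0.0037,0,0,0,0,0],
    [0.026,0.0037,0,0,0,0,0],
    [0.026,0.0037,0,0,0,0,0]
  ]
}}

```text
time: 13.08
ee_pos: [516.8, 23.1, 149.9]
eef_rot: [-1.274, 1.105, -1.103]
contact_force: [0.5, -0.4, -2.2]
grip_width: 21.0
```

{"fn": "servo_tool", "kwargs": {
  "deltas": [
    [0,0,0.015,0,0,0,0],
    [0,0,0.04,0,0,0,0],
    [0,0,0.065,0,0,0,0],
    [0,0,0.085,0,0,0,0],
    [0,0,0.095,0,0,0,0],
    [0,0,0.1,0,0,0,0],
    [0,0,0.1,0,0,0,0],
    [0,0,0.1,0,0,0,0],
    [0,0,0.1,0,0,0,0]
  ]
}}

```text
time: 13.83
ee_pos: [516.1, 23.1, 248.4]
eef_rot: [-1.275, 1.107, -1.102]
contact_force: [0.3, 0.0, -3.4]
grip_width: 21.0
```

```bash
python3 s.py scene 300 150 440 255 5 d1;python3 - <<'E'
from h import *
b=bot.observe();print(b["ee_pos"],b["contact_force"])
o=b["ee_pos"]
for q in((173,0,2),(170,0,-89)):print([(d,proj("scene",cv2.Rodrigues(np.array([0,0,.142]))[0]@cv2.Rodrigues(np.array([0,-d,0]))[0]@np.array(q,float)+o).round(1).tolist()) for d in(0.,.05,.1)])
E
```

```text
13.8833 [516.13645799  23.11819732 248.36160949] [-0.12  0.09  1.68  0.    1.38  1.31] [-0.31  0.13 -2.71]
yaw -1.4285965286593347
[516.13645799  23.11819732 248.36160949] [-0.3079942   0.12766612 -2.70767825]
[(0.0, [[392.9, 185.7]]), (0.05, [[393.4, 182.8]]), (0.1, [[393.7, 179.9]])]
[(0.0, [[386.5, 212.4]]), (0.05, [[388.4, 210.7]]), (0.1, [[390.2, 208.9]])]
```

View pics/d1.png

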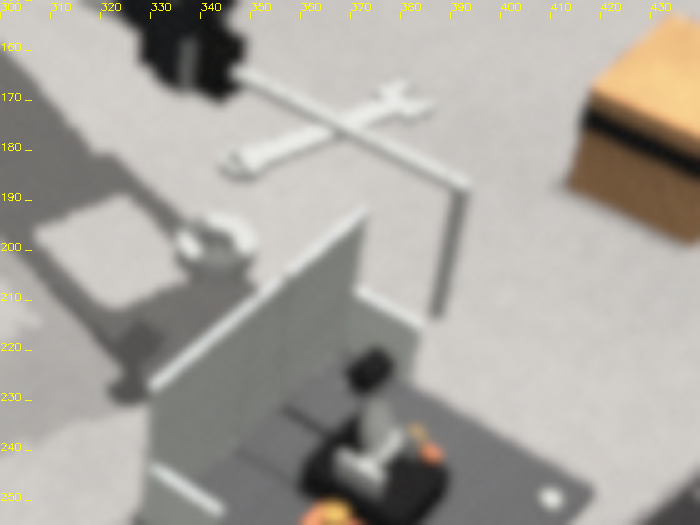

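Bend at (393.5,186.5) and lower end at (387,213) show pitch of about 0, so the rod has not slipped. The toggle stays at (374,223.5). I go back to the rest.

{"fn": "servo_tool", "kwargs": {
  "deltas": [
    [-0.006,-0.02,0,0,0,-0.01,0],
    [-0.012,-0.05,0,0,0,-0.02,0],
    [-0.02,-0.085,0,0,0,-0.035,0],
    [-0.028,-0.12,0,0,0,-0.05,0],
    [-0.036,-0.155,0,0,0,-0.06,0],
    [-0.044,-0.19,0,0,0,-0.07,0],
    [-0.052,-0.225,0,0,0,-0.08,0],
    [-0.058,-0.25,0,0,0,-0.08,0],
    [-0.0614,-0.2653,0,0,0,-0.08,0],
    [-0.0614,-0.2653,0,0,0,-0.08,0],
    [-0.0614,-0.2653,0,0,0,-0.08,0],
    [-0.0614,-0.2653,0,0,0,-0.08,0]
  ]
}}

```text
time: 14.88
ee_pos: [455.6, -241.4, 249.3]
eef_rot: [-1.197, 1.23, -1.226]
contact_force: [0.2, 0.1, -1.2]
grip_width: 20.6
```

{"fn": "servo_tool", "kwargs": {
  "deltas": [
    [0,0,-0.02,0,0,0,0],
    [0,0,-0.045,0,0,0,0],
    [0,0,-0.07,0,0,0,0],
    [0,0,-0.085,0,0,0,0],
    [0,0,-0.095,0,0,0,0],
    [0,0,-0.1,0,0,0,0],
    [0,0,-0.1,0,0,0,0],
    [0,0,-0.1,0,0,0,0]
  ]
}}

```text
time: 15.55
ee_pos: [456.6, -242.2, 151.0]
eef_rot: [-1.197, 1.226, -1.228]
contact_force: [-1.3, -0.3, -2.5]
grip_width: 20.5
```

{"fn": "servo_tool", "kwargs": {
  "deltas": [
    [0,0,-0.004,0,0,0,0],
    [0,0,-0.008,0,0,0,0],
    [0,0,-0.012,0,0,0,0],
    [0,0,-0.015,0,0,0,0],
    [0,0,-0.018,0,0,0,0],
    [0,0,-0.018,0,0,0,0],
    [0,0,-0.018,0,0,0,0],
    [0,0,-0.018,0,0,0,0]
  ]
}}

```text
time: 16.22
ee_pos: [455.9, -242.3, 132.3]
eef_rot: [-1.197, 1.228, -1.228]
contact_force: [-0.3, -0.6, -2.2]
grip_width: 20.8
```

{"fn": "servo_tool", "kwargs": {
  "deltas": [
    [0,0,-0.001,0,0,0,0],
    [0,0,-0.002,0,0,0,0],
    [0,0,-0.002,0,0,0,0],
    [0,0,-0.002,0,0,0,0]
  ]
}}

```text
time: 16.55
ee_pos: [456.3, -243.0, 130.9]
eef_rot: [-1.198, 1.226, -1.229]
contact_force: [-0.3, -1.7, 1.6]
grip_width: 20.5
```

Force z has turned positive at 131 mm, so the rod is seated in the notches. I release gradually.

{"fn": "servo_tool", "kwargs": {
  "deltas": [
    [0,0,0,0,0,0,0.3],
    [0,0,0,0,0,0,0.35],
    [0,0,0,0,0,0,0.5],
    [0,0,0,0,0,0,0.7],
    [0,0,0,0,0,0,1],
    [0,0,0,0,0,0,1],
    [0,0,0,0,0,0,1],
    [0,0,0,0,0,0,1],
    [0,0,0,0,0,0,1],
    [0,0,0,0,0,0,1]
  ]
}}

```text
time: 17.38
ee_pos: [455.9, -242.3, 130.3]
eef_rot: [-1.197, 1.228, -1.228]
contact_force: [-0.1, -0.1, 0.1]
grip_width: 85.3
```

{"fn": "servo_tool", "kwargs": {
  "deltas": [
    [0,0,0.01,0,0,0,1],
    [0,0,0.03,0,0,0,1],
    [0,0,0.06,0,0,0,1],
    [0,0,0.09,0,0,0,1],
    [0,0,0.12,0,0,0,1],
    [0,0,0.15,0,0,0,1],
    [-0.04,-0.02,0.16,0,0,0,1],
    [-0.07,-0.04,0.16,0,0,0,1],
    [-0.07,-0.04,0.16,0,0,0,1],
    [-0.07,-0.04,0.16,0,0,0,1]
  ]
}}

```text
time: 18.22
ee_pos: [384.9, -283.3, 291.5]
eef_rot: [-1.195, 1.229, -1.232]
contact_force: [0.3, 0.2, 0.8]
grip_width: 85.9
```

```bash
python3 - <<'E'
from h import *
b=bot.observe();print(b["time"],b["ee_pos"],b["grip_width"],b["contact_force"].round(1))
for n in("scene","top"):
    im=bot.get_image(n);cv2.imwrite(f"pics/e_{n}.png",im)
    d=np.abs(im.astype(int)-cv2.imread(f"pics/{n}0.png")).max(2)
    for nm,(x0,y0,x1,y1) in dict(rod=(225,195,300,300) if n=="scene" else (362,155,392,240),switch=(355,215,400,262) if n=="scene" else (280,138,312,172),can=(160,260,215,350) if n=="scene" else (425,150,460,230),socket=(272,202,290,220) if n=="scene" else (326,232,338,244),ring=(332,190,355,208) if n=="scene" else (264,208,286,230)).items(): print(n,nm,(d[y0:y1,x0:x1]>50).sum(),d[y0:y1,x0:x1].max())
    # rod shift: bend/shank patch match against the first picture
    t=cv2.imread(f"pics/{n}0.png"); x0,y0,x1,y1=(268,250,292,292) if n=="scene" else (373,155,387,195)
    r=cv2.matchTemplate(im[y0-10:y1+10,x0-10:x1+10],t[y0:y1,x0:x1],cv2.TM_CCOEFF_NORMED); print("rod shift px",np.array(cv2.minMaxLoc(r)[3])-10,r.max())
E
```

```text
18.2167 [ 384.89870973 -283.3246568   291.5205642 ] 85.87783786472718 [0.3 0.2 0.8]
scene rod 765 123
scene switch 145 167
scene can 0 29
scene socket 0 4
scene ring 0 4
rod shift px [0 0] 0.9982739
top rod 331 157
top switch 84 135
top can 467 167
top socket 0 13
top ring 0 13
rod shift px [0 0] 0.99024266
```

```bash
python3 -c "
from cell import bot
print(bot.finish_job())"
```

```text
the job is handed in; nothing more can be done
None
```

The job is handed in after about 18 s of the 72 s. I don't have a verdict, because the hand-in reports none.

**What I did:** I took the rod by its handle with a 110 N grip, reached over the guard and hooked the bend behind the toggle. I drew the toggle to its stop and held it about 2.5 s, with wrist readings of 11.4 to 12.3 N; the highest reading was 13.3 N. Then I unhooked forwards, laid the rod back in the notches at its original pose, opened the gripper and moved clear.

**Last checks:**
- **Rod:** after the release the picture match against the start showed 0 px shift in both views. The wrist force read near zero with the gripper fully open.
- **Toggle:** it did not move while the pull rose from about 6 N to 10 N, and it stayed at about pixel (374, 223.5) after unhooking. That pixel is about 1 px off the position I predicted for the stop. I can only resolve about 0.1 rad there, so "at the stop" rests mainly on the force rising.
- **Force build-up:** at the stop it rose by only about 1 N per mm of commanded travel, less than the 5 to 10 N per mm given.
- **Bystanders:** the socket, bearing and (in the scene view) can showed no change. In the top view the region around the can and jar did change. I put that down to the arm, which covers part of that area, but did not confirm it by eye because the 12-picture limit was reached. I did not compare the lamp box and spanner at the end.

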